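Open the latch box with a screwdriver

TASK

Take the screwdriver out of the wooden tool block and push its blade straight down through the slot in the top of the latch box to press the hidden latch tab all the way down, which opens the lid. Then stand the screwdriver upright, blade down, back in the hole it came from, and let go. Press the tab with the screwdriver only, and leave the dowel standing in its hole.

Things in the scene. Friction and masses are not known exactly. Their poses are not given: they have to be found in the camera images.
- screwdriver: Screwdriver 188 mm long with a dark round handle (88 mm long, 24 mm thick) and a bare steel shank 6 mm thick and 100 mm long; 70 g. It stands blade down and nearly upright (leaning up to 5 degrees) in the tool block, the blade tip on the bench, its handle sticking out of the block from z = 110 to 188 mm. Origin: beside its middle, 94 mm above the tip and 11 mm off the axis. Its y axis runs along the tool from the blade tip to the handle end (up at the start).
- blade_tip (a point): The point at the end of the screwdriver's blade, on its axis; bench height at the start.
- handle_mid (a point): Point on the screwdriver's axis in its handle, 149 mm above the blade tip: a good place to grip from above.
- tool_block: Fixed wooden block 150 (x) x 64 (y) x 110 mm high. Origin: centre of its underside; z up. Two square upright holes along its x axis: at x = -40 mm the screwdriver's, 30 mm wide at the top and tapering to 10 mm at the bench; at x = +40 mm the dowel's, 24 mm wide at the top.
- driver_hole (a point): Centre of the mouth of the screwdriver's hole, on the top of the tool block (z = 110 mm). The hole is open down to the bench, so that the blade tip ends up at the bench and the lowest 10 mm of the handle inside the block.
- dowel: Bystander: plain wooden rod 16 mm thick, 170 mm long, standing in the other hole of the tool block, 80 mm from the screwdriver; top at z = 170 mm. Its y axis runs along it. Origin 85 mm above the bench, 8 mm off the axis.
- latch_box: Fixed closed wooden box 150 (x) x 100 (y) x 80 mm high. Origin: centre of its underside; z up. The front half of its top (x = -75 to -5 mm) is a fixed deck with a steel-rimmed slot in it; the rear half is the lid.
- slot (a point): Centre of the slot, at the top of the deck (z = 80 mm; x = -40 mm in the box's frame). The slot is 26 mm wide along the box's x and 50 mm long along its y; the deck is 8 mm thick. The middle of the latch tab lies straight below.
- latch_tab: Hidden steel tab under the slot, 36 x 60 mm. Origin: centre of its upper face, 32 mm below the deck's top (z = 48 mm) at rest. It moves 16 mm straight down to a firm stop against a steady 4 to 6 N and stays where it is left. A linkage opens the lid as the tab goes down (2.5 degrees per mm).
- lid (a joint): Angle of the box's lid: 0 shut, 0.7 rad with the tab fully down. Hinged at the box's rear (+x) edge; its front edge (next to the deck) rises up to 50 mm. It stays where the latch tab has driven it.

How it is judged:
By the outcome, as a careful person would: the job done as asked, in the order asked, and still so for the second after the job is handed in, with the robot touching nothing.
It also fails if it takes over 54 s, if anything falls off the work surface, if the arm or the gripper's body presses on something with over 40 N, if the wrist force passes 120 N, or if a joint passes its speed limit or range.

ROBOT

A 6-joint arm with a two-finger parallel gripper is mounted at the origin on a cart in front of the work surface, level with it; the furniture and walls round the work are solid. World frame = base frame: x ahead of the robot, y to its left, z up, the work surface at z = 0. Lengths are in m, angles in degrees, forces in N, time in s.
With the tool pointing down it reaches from about 0.4 to 0.825 m from the base axis. Payload 7 kg.
Tool frame: the origin (TCP) lies between the finger pads; the fingertips stand ctrl.tip_extent ahead of it and the grasp point (between the pads) lies 2 mm behind it (ctrl.tip_extent is the distance from the TCP to the fingertips, in m); z points along the fingers, y is the direction in which the jaws open and shut (so a half turn about z gives the same grasp; the last joint's range is limited). The gripper opens to 88 mm and grips with 3 to 60 N. Pads are 19 mm wide; open, the fingers measure 130 mm over their backs; the gripper's body (78 mm by 193 mm) begins 47 mm behind the grasp point.
Start: joints at [-60.098, 20.546, 0.682, 0, -70.136, -16.507], TCP at [0.156, -0.657, 0.244] pointing down, gripper open.
Joint ranges: [-176.03, 176.03], [-82.01, 121.73], [-58.28, 71.71], [-173.87, 95.51], [-174.79, -0.11], [-173.66, 173.66]. Speed limits (degrees/s): [136.94, 136.94, 172.46, 180, 180, 180].

INTERFACE

Orientations are given as [roll, pitch, yaw] about the fixed x, y, z axes, in that order (R = Rz(yaw) Ry(pitch) Rx(roll)).
In Python, from plant import ctrl gives the robot as it stands.
- The arm moves only by the shell command python3 -m handwheel 'ROWS' [OPENING]. ROWS is JSON, a list of rows, each a list of 6 numbers: the shift along the tool's x, y, z in m, then the turn, a rotation vector about the tool's x, y, z in rad. In form: [[dx, dy, dz, ax, ay, az], ...]. A call has 1 to 8 rows; each row is the pose to reach, as a shift and turn from the pose commanded when the call began, along the tool's axes at that moment; what a row does not reach only later rows make up. A row lasts 1/8 s, in which the tool goes at most 62.5 mm and 10.7 degrees, less where a joint would pass 70% of its speed; a pose out of reach is approached as far as the arm can. A call with a gripper value outside its range is refused whole. OPENING is the closure, from -1 (fully open) to 1 (shut), so that 0 is half open, set as the call begins (- or left out, the last holds). The fingers move at their own pace and stop on an object; the grip force is fixed at half the most. Time passes only in rows, so rows that repeat a pose let the fingers close. It gives the time, the measured TCP pose, the force and the opening at its end, in the units of the state.
- ctrl.get_obs(): the state, without advancing time (a new reading comes with each control period).
- ctrl.snapshot(name): name is "side" or "top" or "wrist"; returns a dict with "img" (480x640x3 uint8, blue, green, red), "fx", "fy", "cx", "cy" (pixels), "distortion" ([k1, k2, p1, p2, k3] as OpenCV has them; the pictures are not rectified), "R" (3x3) and "t" (3): a world point X has camera coordinates R X + t. Camera axes: x right, y down, z forward; pixel columns grow to the right and rows downward; lengths in m; the calibration is good to about 2 mm. A picture is of the moment at which its call begins. There is no depth.
- ctrl.close_job(): hands the job in, once; it reports no verdict.
The state is a dict: "clock": time; "joint_pos": joint angles; "qvel": joint speeds; "tau": joint torques, N m; "tool_pos": TCP position; "orientation": TCP orientation; "force": force on the tool from outside, world axes, zero at the start; "moment": the same for the moment, N m; "opening": finger opening in m.
Only numpy, scipy, OpenCV 4.12 (cv2) and the standard library are available. Lean on these libraries where they do the work, as an engineer would, in place of code of your own. Each camera call takes 0.05 s, during which the arm holds its last target.

## Working session

There is one attempt and no reset: what is moved stays moved. The work goes in short steps, Python scripts to look and compute and a shell command to move; the robot and the scene stay as the last step left them, time stands still between calls to the robot, and variables do not carry over. Pictures are saved under pics/ and viewed, and the job is handed in when it is done.

```bash
ls; mkdir -p pics; python3 - <<'E'
from plant import ctrl
import cv2
print(ctrl.get_obs(), ctrl.tip_extent)
for n in ["side","top","wrist"]:
    s=ctrl.snapshot(n); cv2.imwrite(f"pics/a_{n}.png",s["img"]); print(n,s["fx"],s["fy"],s["cx"],s["cy"],s["distortion"],s["R"],s["t"])
E
```

```text
pics
{'clock': 0.0, 'joint_pos': array([-6.00983024e+01,  2.05901796e+01,  6.33582137e-01, -1.88138939e-02,
       -7.01349848e+01, -1.65070709e+01]), 'qvel': array([ 0.07103811,  0.02628145, -0.0081833 , -0.098395  ,  0.0173934 ,
       -0.11759237]), 'tau': array([ 4.10204939e-04, -5.82716310e+01,  2.93055224e+01,  6.99775949e+00,
        6.83968668e-03, -1.55963507e-04]), 'tool_pos': array([ 0.15623444, -0.65620161,  0.24263948]), 'orientation': array([ 1.79907167e+02, -9.06661351e-03, -1.66611773e+02]), 'force': array([-0.55175923,  0.56797901, -0.32353147]), 'moment': array([ 0.04458347,  0.04142613, -0.03239488]), 'opening': 0.08766540774938161} 0.017
side 564.8219960071254 564.8219960071254 316.5723291196212 236.12645736363677 [-0.02482899  0.          0.          0.          0.        ] [[-0.81301546 -0.58222943  0.00384218]
 [-0.24258389  0.33272643 -0.9112882 ]
 [ 0.52930041 -0.74182344 -0.41175121]] [0.44520492 0.24266893 0.62645598]
top 545.8878499054725 545.8878499054725 316.1996183997493 251.50072326983008 [-0.15677526  0.          0.          0.          0.        ] [[ 0.00564183 -0.99998155 -0.00225202]
 [-0.97682437 -0.00502928 -0.2139833 ]
 [ 0.21396803  0.00340709 -0.97683472]] [-0.04120187  0.58033361  1.02436692]
wrist 414.897354789557 414.897354789557 319.3751578717395 241.66639312775925 [-0.07327518  0.          0.          0.          0.        ] [[-0.23252566  0.97258947  0.00124162]
 [ 0.93035729  0.22205636  0.29176409]
 [ 0.28349097  0.06899778 -0.95648951]] [ 0.67438587 -0.0362665   0.39154176]
```

View pics/a_side.png

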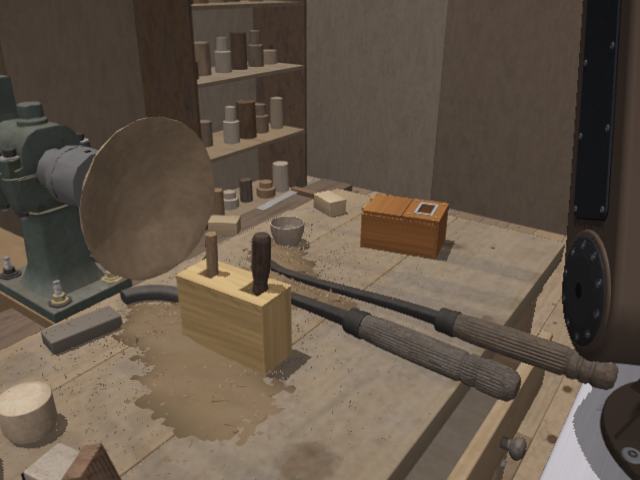

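View pics/a_top.png

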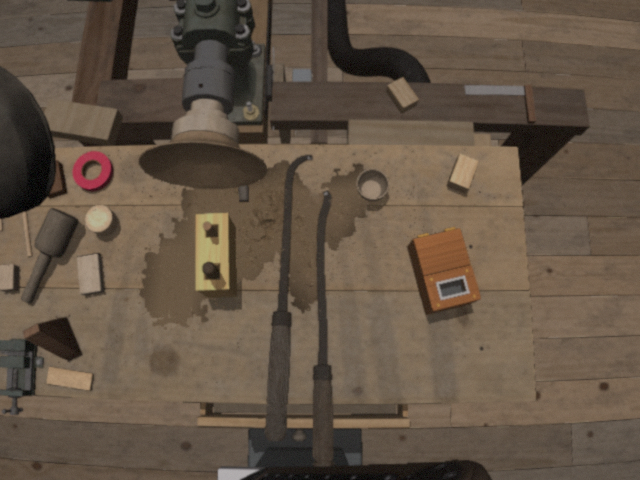

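View pics/a_wrist.png

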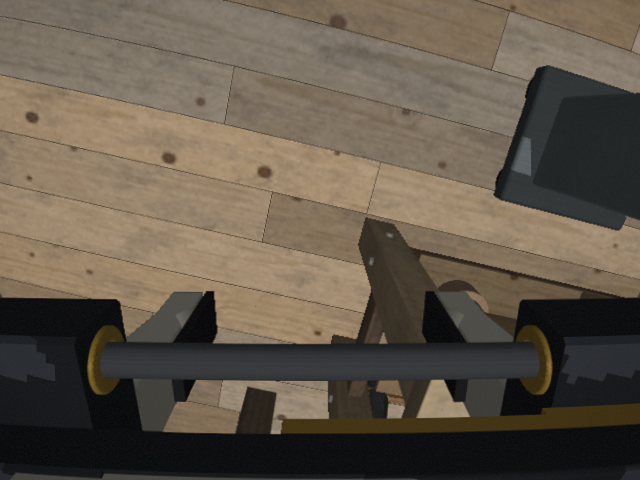

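The side view shows the block at about (235,315) with the screwdriver handle at (262,260), the dowel at (211,255), and the box at (405,225). In the top view the block is at (213,252), the driver top at (210,268), the dowel at (210,230) and the box slot at (453,288). Next I'll enlarge these.

```bash
python3 - <<'E'
import cv2
def crop(n,x,y,w,h,k,o):
    im=cv2.imread(f"pics/a_{n}.png")[y:y+h,x:x+w]; cv2.imwrite(f"pics/{o}.png",cv2.resize(im,None,fx=k,fy=k,interpolation=cv2.INTER_CUBIC))
crop("top",180,195,80,110,5,"c1")
crop("top",400,220,90,100,6,"c2")
crop("side",160,220,150,160,5,"c3") if 0 else crop("side",165,225,140,150,4,"c3")
crop("side",350,185,110,80,7,"c4")
E
```

```text
(no output)
```

View pics/c1.png

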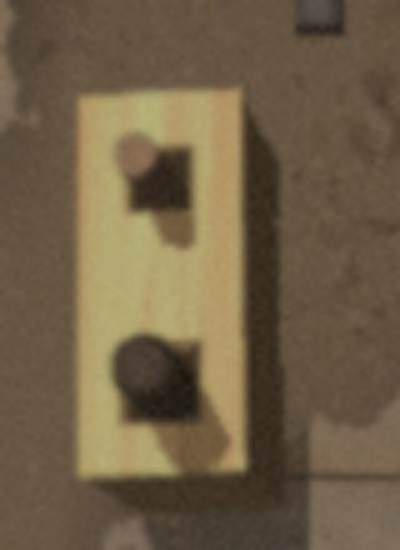

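View pics/c2.png

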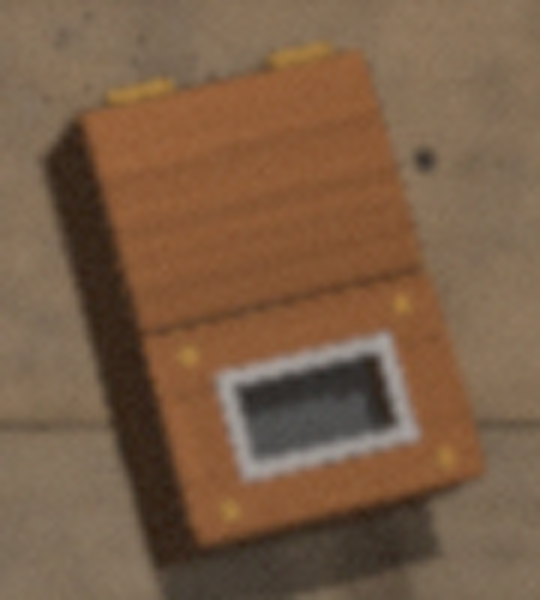

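View pics/c3.png

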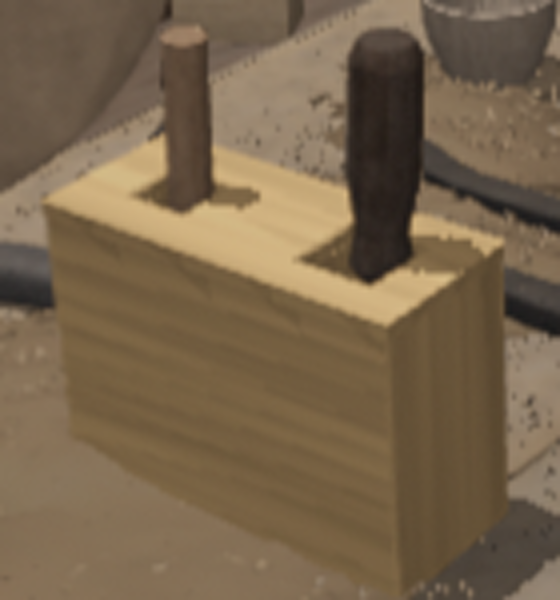

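View pics/c4.png

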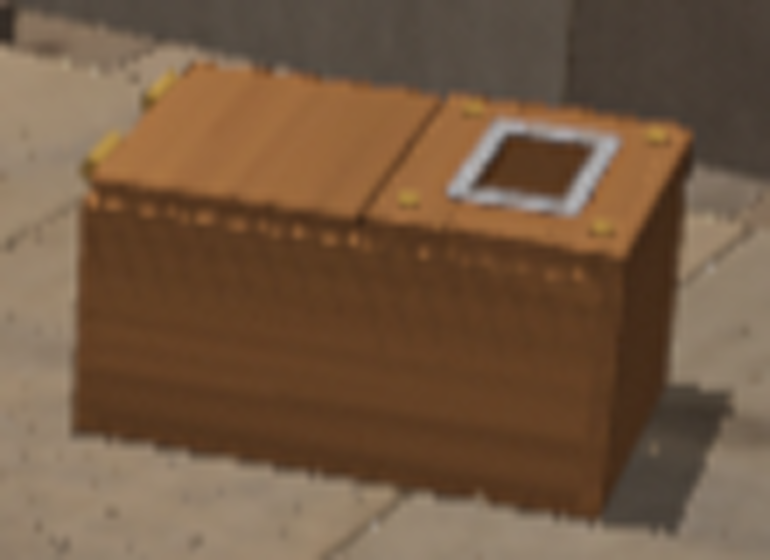

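```bash
cat > h.py <<'E'
import numpy as np, cv2
from plant import ctrl
def ray(s,uv):
    K=np.array([[s["fx"],0,s["cx"]],[0,s["fy"],s["cy"]],[0,0,1.]])
    p=cv2.undistortPoints(np.array([[uv]],float),K,np.array(s["distortion"]))[0,0]
    R=np.array(s["R"]);return -R.T@np.array(s["t"]), R.T@np.array([p[0],p[1],1])
def onz(s,uv,z):
    c,d=ray(s,uv); return c+d*(z-c[2])/d[2]
def tri(l):
    A=0;b=0;
    for s,uv in l:
        c,d=ray(s,uv);d=d/np.linalg.norm(d);P=np.eye(3)-np.outer(d,d);A=A+P;b=b+P@c
    return np.linalg.solve(A,b)
def proj(s,X):
    K=np.array([[s["fx"],0,s["cx"]],[0,s["fy"],s["cy"]],[0,0,1.]])
    return cv2.projectPoints(np.array([X],float),cv2.Rodrigues(np.array(s["R"]))[0],np.array(s["t"]),K,np.array(s["distortion"]))[0][0,0]
def cr(x0,y0,k,u,v): return (x0+(u+.5)/k-.5, y0+(v+.5)/k-.5)
E
python3 - <<'E'
from h import *
np.set_printoptions(precision=4,suppress=True)
T=ctrl.snapshot("top");S=ctrl.snapshot("side")
t1=lambda u,v:cr(180,195,5,u,v); t2=lambda u,v:cr(400,220,6,u,v)
s1=lambda u,v:cr(165,225,4,u,v); s2=lambda u,v:cr(350,185,7,u,v)
print("block top");C=[onz(T,t1(*p),.11) for p in [(78,97),(243,88),(246,471),(78,478)]]
for c in C:print(c)
print("mean",np.mean(C,0))
print("holes T",onz(T,t1(163,382),.11),onz(T,t1(162,180),.11))
print("side",[onz(S,s1(*p),.11) for p in [(45,203),(390,327),(505,243)]])
print("hole corner S",[onz(S,s1(*p),.11) for p in [(300,259),(137,192)]])
print("handle top", onz(T,t1(142,362),.188),onz(S,s1(386,42),.188),tri([(T,t1(142,362)),(S,s1(386,42))]))
print("dowel top", onz(T,t1(136,152),.17),onz(S,s1(185,37),.17))
for nm,P in [("box",[(80,117),(365,52),(483,468),(203,547)]),("rim",[(217,378),(388,335),(418,435),(245,478)])]:
    C=[onz(T,t2(*p),.08) for p in P];print(nm);print(np.array(C),np.mean(C,0))
for nm,P in [("box",[(90,190),(190,65),(692,130),(622,258)]),("rim",[(447,195),(500,120),(622,138),(578,215)])]:
    C=[onz(S,s2(*p),.08) for p in P];print(nm,"S");print(np.array(C),np.mean(C,0))
E
```

```text
block top
[0.6438 0.1981 0.11  ]
[0.6475 0.1333 0.11  ]
[0.4974 0.1261 0.11  ]
[0.4941 0.1901 0.11  ]
mean [0.5707 0.1619 0.11  ]
holes T [0.5313 0.1592 0.11  ] [0.6105 0.1633 0.11  ]
side [array([0.6411, 0.2008, 0.11  ]), array([0.493 , 0.1928, 0.11  ]), array([0.4968, 0.1301, 0.11  ])]
hole corner S [array([0.5444, 0.1779, 0.11  ]), array([0.6216, 0.1766, 0.11  ])]
handle top [0.5242 0.1515 0.188 ] [0.5189 0.1602 0.188 ] [0.5253 0.1526 0.1835]
dowel top [0.6055 0.1613 0.17  ] [0.6024 0.1665 0.17  ]
box
[[ 0.6029 -0.2293  0.08  ]
 [ 0.6259 -0.3262  0.08  ]
 [ 0.4863 -0.3586  0.08  ]
 [ 0.4609 -0.265   0.08  ]] [ 0.544  -0.2948  0.08  ]
rim
[[ 0.5159 -0.2716  0.08  ]
 [ 0.5302 -0.329   0.08  ]
 [ 0.4972 -0.3374  0.08  ]
 [ 0.4832 -0.2796  0.08  ]] [ 0.5066 -0.3044  0.08  ]
box S
[[ 0.5953 -0.215   0.08  ]
 [ 0.623  -0.3166  0.08  ]
 [ 0.482  -0.3541  0.08  ]
 [ 0.4587 -0.2561  0.08  ]] [ 0.5397 -0.2855  0.08  ]
rim S
[[ 0.5155 -0.2689  0.08  ]
 [ 0.5293 -0.3292  0.08  ]
 [ 0.4953 -0.3366  0.08  ]
 [ 0.4807 -0.2766  0.08  ]] [ 0.5052 -0.3028  0.08  ]
```

```bash
cat >> h.py <<'E'
from scipy.spatial.transform import Rotation as Ro
def rot(rpy): return Ro.from_euler("xyz",rpy,degrees=True)
def rows(targets,cur=None):
    o=ctrl.get_obs()
    p,R=(o["tool_pos"],rot(o["orientation"])) if cur is None else (np.array(cur[:3]),rot(cur[3:]))
    for t in targets:
        d=R.inv().apply(np.array(t[:3])-p); r=(R.inv()*rot(t[3:])).as_rotvec()
        print(np.round(np.r_[d,r],4).tolist())
E
python3 - <<'E'
from h import *
rows([[.25,-.55,.33,180,0,-167],[.5,-.3,.36,180,0,-177.1],[.529,.157,.36,180,0,-177.1]])
E
```

```text
[-0.1158, 0.0819, -0.0868, 0.0008, -0.0001, 0.0069]
[-0.4169, 0.2672, -0.1167, 0.0007, -0.0002, 0.1832]
[-0.551, 0.7051, -0.1164, 0.0007, -0.0002, 0.1832]
```

```bash
python3 -m handwheel '[[-0.03,0.02,-0.04,0,0,0],[-0.07,0.05,-0.08,0,0,0.03],[-0.12,0.08,-0.11,0,0,0.06],[-0.17,0.115,-0.117,0,0,0.1],[-0.22,0.145,-0.117,0,0,0.13],[-0.27,0.18,-0.117,0,0,0.16],[-0.32,0.21,-0.117,0,0,0.183],[-0.37,0.24,-0.117,0,0,0.183]]' -1
python3 - <<'E'
from h import *
rows([[.5,-.25,.36,180,0,-177.1],[.529,.157,.36,180,0,-177.1]])
E
```

```text
clock: 1.25
tool_pos: [0.4617, -0.3358, 0.3609]
orientation: [-180.0, 0.0, -177.1]
force: [1.1, -1.2, 0.2]
opening: 0.0873
[-0.0426, 0.0837, 0.0009, -0.0002, 0.0006, 0.0001]
[-0.0921, 0.4887, 0.0008, -0.0002, 0.0006, 0.0001]
```

```bash
python3 -m handwheel '[[-0.01,0.06,0,0,0,0],[-0.02,0.12,0,0,0,0],[-0.03,0.18,0,0,0,0],[-0.05,0.24,0,0,0,0],[-0.06,0.3,0,0,0,0],[-0.07,0.36,0,0,0,0],[-0.08,0.42,0,0,0,0],[-0.09,0.47,0,0,0,0]]'
python3 -m handwheel '[[0,0.0,0,0,0,0],[0,0,0,0,0,0]]'
python3 - <<'E'
from h import *
s=ctrl.snapshot("wrist"); cv2.imwrite("pics/w1.png",s["img"])
S=ctrl.snapshot("side"); cv2.imwrite("pics/s1.png",S["img"])
import pickle; pickle.dump(s,open("w1.pkl","wb"))
print(-s["R"].T@s["t"],[proj(s,p) for p in [[.5307,.16,.11],[.525,.1526,.185],[.531,.16,0]]])
E
```

```text
clock: 2.25
tool_pos: [0.5264, 0.1388, 0.3608]
orientation: [180.0, 0.0, -177.0]
force: [1.8, -0.2, 0.2]
opening: 0.0877
clock: 2.5
tool_pos: [0.5265, 0.1366, 0.3604]
orientation: [-180.0, -0.0, -177.0]
force: [-0.1, -0.4, 0.6]
opening: 0.0874
[0.44776029 0.13252967 0.50192456] [array([343.62031555, 206.75630523]), array([340.00769908, 219.28257664]), array([338.6036486 , 187.97118451])]
```

View pics/w1.png

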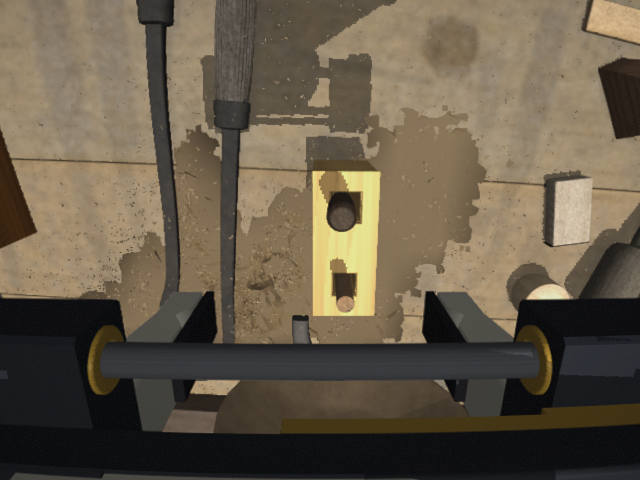

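View pics/s1.png

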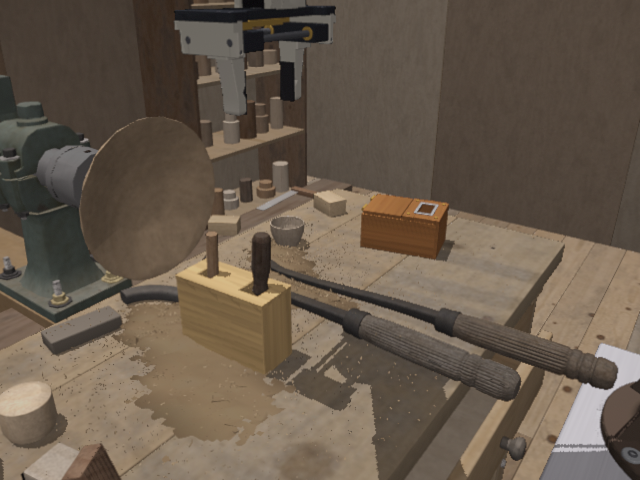

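The wrist view shows the handle end at about (342,216) and the hole mouth centred near (346,207), agreeing with my projections within about 2 px. I'll refine that in an enlarged crop.

```bash
python3 - <<'E'
import cv2
im=cv2.imread("pics/w1.png")[160:330,290:400]; cv2.imwrite("pics/w1c.png",cv2.resize(im,None,fx=3.5*1,fy=3.5,interpolation=cv2.INTER_CUBIC))
E
```

```text
(no output)
```

View pics/w1c.png

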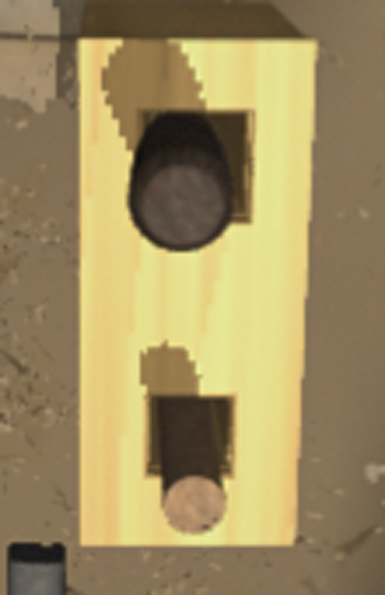

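```bash
python3 - <<'E'
from h import *
import pickle
np.set_printoptions(precision=4,suppress=True)
T=ctrl.snapshot("top");S=ctrl.snapshot("side");W=pickle.load(open("w1.pkl","rb"))
w=lambda u,v:cr(290,160,3.5,u,v)
t1=lambda u,v:cr(180,195,5,u,v);s1=lambda u,v:cr(165,225,4,u,v)
print("hole W",onz(W,w(195,166),.11),"dhole",onz(W,w(191,436),.11))
C=[onz(W,w(*p),.11) for p in [(78,40),(318,40),(295,545),(80,545)]];print(np.array(C),np.mean(C,0))
print("handle end W",onz(W,w(182,200),.188)); print(tri([(T,t1(142,362)),(S,s1(386,42)),(W,w(182,200))]))
# side-view axis at block entry: project candidate
for top in ([.524,.153,.188],[.525,.157,.188]):
  for tip in ([.531,.160,0],):
    a=np.array(tip);b=np.array(top);print([np.array(proj(S,a+(b-a)*f))*4-[165*4,225*4] for f in (.6,1)])
E
```

```text
hole W [0.5309 0.1617 0.11  ] dhole [0.611  0.1662 0.11  ]
[[0.4981 0.1279 0.11  ]
 [0.4946 0.1924 0.11  ]
 [0.6446 0.1999 0.11  ]
 [0.6479 0.1356 0.11  ]] [0.5713 0.1639 0.11  ]
handle end W [0.5222 0.1535 0.188 ]
[0.5244 0.1532 0.1837]
[array([383.3656, 238.7219]), array([387.1185,  29.1072])]
[array([377.1911, 241.0893]), array([376.3826,  32.5147])]
```

```bash
python3 - <<'E'
from h import *
u=np.array([-.0075,-.007,.188]);u/=np.linalg.norm(u)
R0=rot([180,0,-177.1]); z=-u; x=R0.as_matrix()[:,0]; x=x-z*(x@z);x/=np.linalg.norm(x);y=np.cross(z,x)
e=Ro.from_matrix(np.c_[x,y,z]).as_euler("xyz",degrees=True);print(e)
tip=np.array([.531,.160,0])
rows([np.r_[tip+u*.25,e],np.r_[tip+u*.147,e]])
E
```

```text
[ 177.98410172    2.38640463 -177.18397373]
[0.0049, 0.0154, 0.1112, -0.035, -0.0413, -0.0004]
[0.0007, 0.0191, 0.2141, -0.035, -0.0413, -0.0004]
```

```bash
python3 -m handwheel '[[0.005,0.0154,0.055,-0.035,-0.0413,0],[0.005,0.0154,0.111,-0.035,-0.0413,0],[0.005,0.0154,0.111,-0.035,-0.0413,0],[0.004,0.016,0.135,-0.035,-0.0413,0]]'
python3 - <<'E'
from h import *
for n in ["wrist","side"]:
    s=ctrl.snapshot(n); cv2.imwrite(f"pics/{n}2.png",s["img"])
u=np.array([-.0075,-.007,.188]);u/=np.linalg.norm(u)
rows([np.r_[np.array([.531,.160,0])+u*.147,177.984,2.386,-177.184]]);print(ctrl.get_obs()["tool_pos"])
E
```

```text
clock: 3.2
tool_pos: [0.5242, 0.1526, 0.2293]
orientation: [177.9, 2.7, -177.1]
force: [-0.0, 0.4, 0.2]
opening: 0.0876
[0.0002, -0.0002, 0.0795, -0.0007, -0.0009, 0.0001]
[0.52222849 0.15187314 0.2261486 ]
```

View pics/wrist2.png

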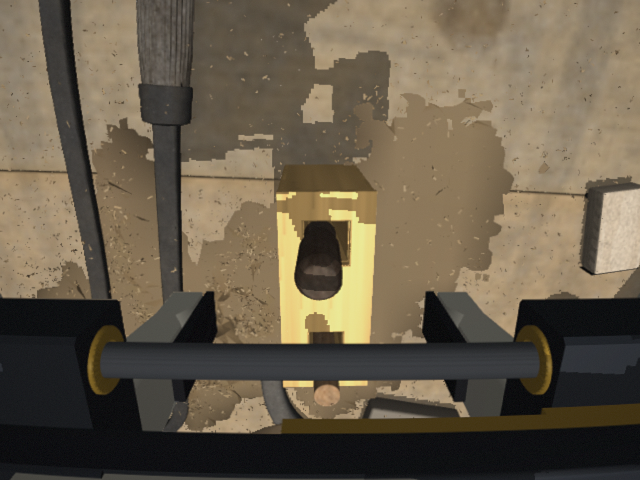

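View pics/side2.png

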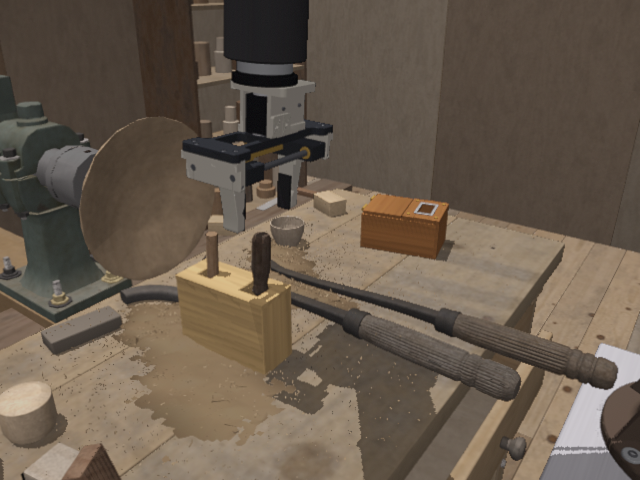

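The wrist view shows the handle straight on the gripper's mid-plane, with its end at (319,285) and its neck at (318,230). The lean is matched, so I'll descend.

```bash
python3 -m handwheel '[[0,0,0.03,0,0,0],[0,0,0.055,0,0,0],[0,0,0.07,0,0,0],[0,0,0.078,0,0,0],[0,0,0.078,0,0,0],[0,0,0.078,0,0,0]]'
python3 - <<'E'
from h import *
for n in ["wrist","side"]:
    s=ctrl.snapshot(n); cv2.imwrite(f"pics/{n}3.png",s["img"])
print(ctrl.get_obs())
E
```

```text
clock: 4.05
tool_pos: [0.5255, 0.1555, 0.1487]
orientation: [178.0, 2.4, -177.1]
force: [0.1, -0.1, -0.3]
opening: 0.0875
{'clock': 4.15, 'joint_pos': array([  36.73348713,   11.85408918,  -24.89916076,   -0.44344952,
        -50.09489341, -123.53889411]), 'qvel': array([ 0.15569073,  0.08335773, -0.21623544, -0.09633576,  0.13544099,
       -0.03860797]), 'tau': array([-9.60599456e-03, -4.18200088e+01,  2.50428218e+01,  5.87417722e+00,
        8.64856923e-02, -1.15232757e-03]), 'tool_pos': array([0.52535708, 0.15542542, 0.14848828]), 'orientation': array([ 177.96154965,    2.42947237, -177.12375831]), 'force': array([ 0.03552502, -0.25943702,  0.83443583]), 'moment': array([-0.14213519,  0.13224003,  0.00866495]), 'opening': 0.08749861197180268}
```

View pics/wrist3.png

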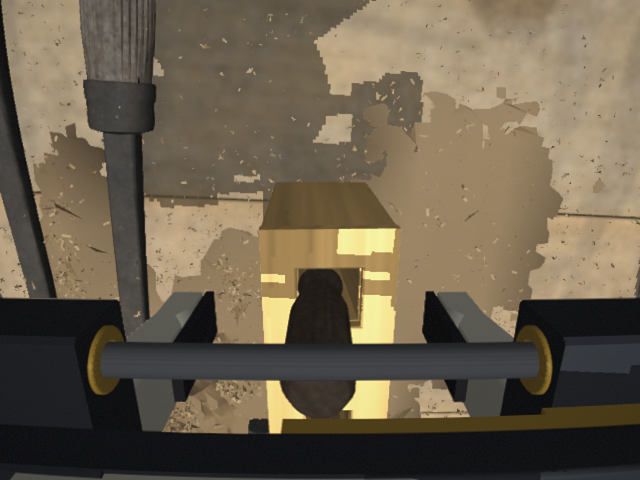

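View pics/side3.png

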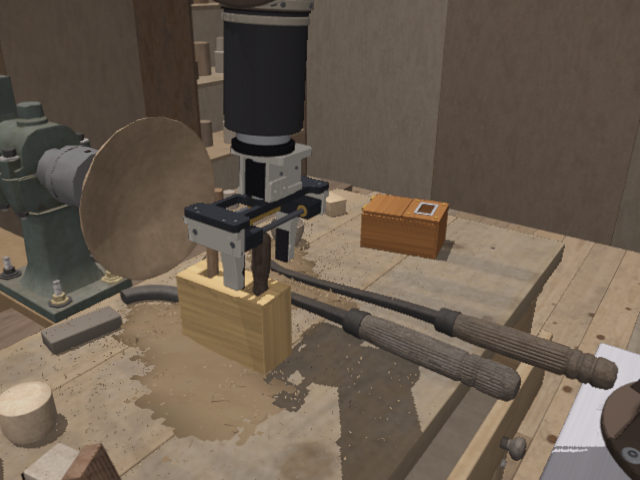

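The handle (318,390) is centred between the pads and the side view shows the dowel untouched behind. Closing.

```bash
python3 -m handwheel '[[0,0,0,0,0,0],[0,0,0,0,0,0],[0,0,0,0,0,0],[0,0,0,0,0,0],[0,0,0,0,0,0],[0,0,0,0,0,0]]' 1
python3 -m handwheel '[[0,0,0,0,0,0],[0,0,-0.01,0,0,0],[0,0,-0.02,0,0,0],[0,0,-0.02,0,0,0]]'
python3 - <<'E'
from h import *
for n in ["wrist","side"]:
    s=ctrl.snapshot(n); cv2.imwrite(f"pics/{n}4.png",s["img"])
E
```

```text
clock: 4.9
tool_pos: [0.525, 0.1552, 0.1476]
orientation: [178.0, 2.4, -177.1]
force: [0.6, 0.2, -0.1]
opening: 0.0332
clock: 5.4
tool_pos: [0.5247, 0.1548, 0.169]
orientation: [177.9, 2.5, -177.1]
force: [-0.2, -0.1, -0.6]
opening: 0.0237
```

View pics/wrist4.png

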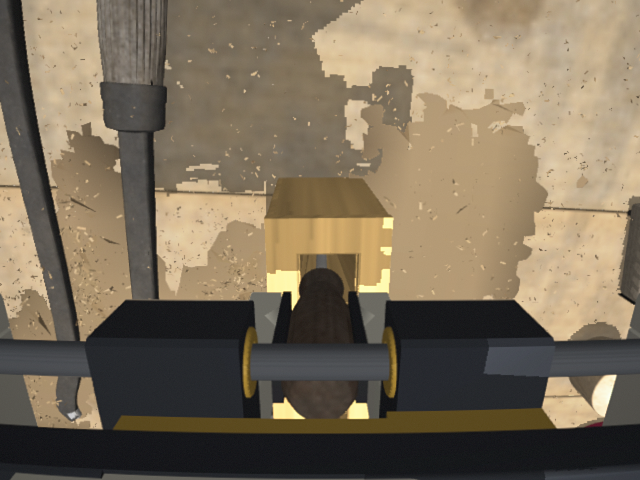

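View pics/side4.png

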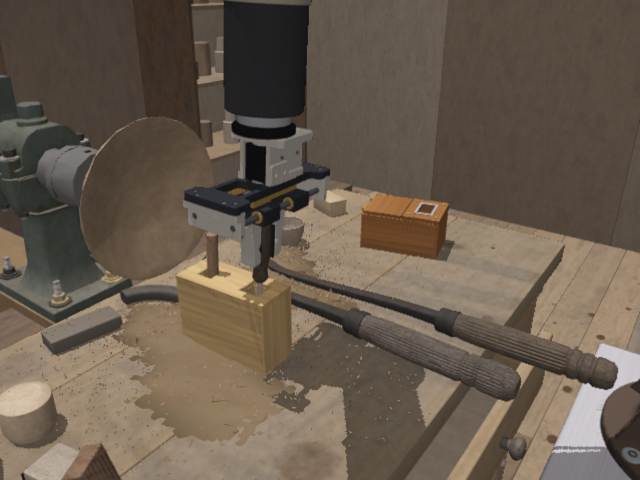

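The screwdriver is gripped (23.7 mm opening) and rising: its bare shank shows above the block at (260,288). I'll lift it along its axis.

```bash
python3 -m handwheel '[[0,0,-0.03,0,0,0],[0,0,-0.06,0,0,0],[0,0,-0.09,0,0,0],[0,0,-0.12,0,0,0],[0,0,-0.14,0,0,0],[0,0,-0.15,0,0,0]]'
python3 - <<'E'
from h import *
o=ctrl.get_obs();p=o["tool_pos"]
rows([[p[0],p[1],.32,180,0,-177.1],[.506,-.3036,.32,180,0,-177.1]])
for n in ["wrist","side","top"]:
    s=ctrl.snapshot(n); cv2.imwrite(f"pics/{n}5.png",s["img"])
E
```

```text
clock: 6.25
tool_pos: [0.5183, 0.149, 0.3182]
orientation: [178.0, 2.4, -177.1]
force: [-0.0, -0.8, 0.1]
opening: 0.0232
[-0.0001, 0.0001, -0.0018, 0.0356, 0.0421, 0.0002]
[0.0348, -0.451, -0.0193, 0.0356, 0.0421, 0.0002]
```

View pics/side5.png

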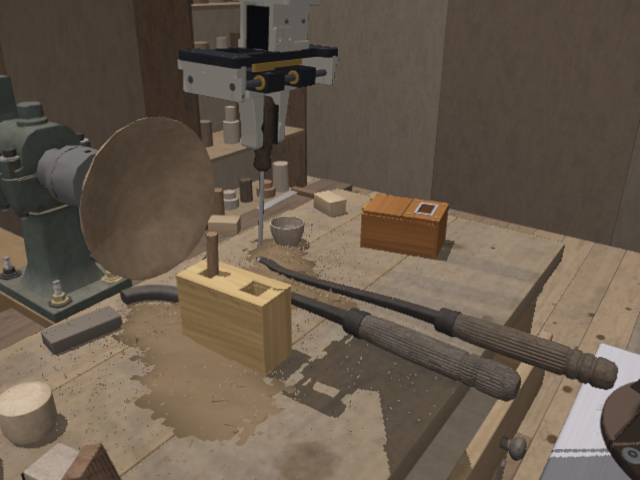

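The side view shows the screwdriver clear of the block, tip at about (261,242), the dowel still standing. Now I'll straighten up and carry it towards the box.

```bash
python3 -m handwheel '[[0,-0.02,-0.003,0.02,0.02,0],[0.005,-0.08,-0.005,0.0356,0.0421,0],[0.01,-0.14,-0.008,0.0356,0.0421,0],[0.015,-0.2,-0.011,0.0356,0.0421,0],[0.02,-0.26,-0.013,0.0356,0.0421,0],[0.025,-0.32,-0.015,0.0356,0.0421,0],[0.03,-0.38,-0.017,0.0356,0.0421,0],[0.035,-0.45,-0.019,0.0356,0.0421,0]]'
python3 -m handwheel '[[0,0,0,0,0,0],[0,0,0,0,0,0]]'
python3 - <<'E'
from h import *
import pickle
D={}
for n in ["wrist","side","top"]:
    s=D[n]=ctrl.snapshot(n); cv2.imwrite(f"pics/{n}6.png",s["img"])
pickle.dump(D,open("d6.pkl","wb"))
o=ctrl.get_obs();print(o["tool_pos"],o["orientation"])
e=o["tool_pos"]+[0,0,-.147]
for n in D: print(n,proj(D[n],e))
E
```

```text
clock: 7.4
tool_pos: [0.5048, -0.2976, 0.3185]
orientation: [-180.0, -0.2, -177.1]
force: [1.6, 0.4, -1.5]
opening: 0.0232
clock: 7.65
tool_pos: [0.5051, -0.2958, 0.3181]
orientation: [180.0, -0.2, -177.2]
force: [0.3, -0.0, -0.7]
opening: 0.0234
[ 0.50593917 -0.29417795  0.31920617] [-1.79973512e+02 -6.64970161e-02 -1.77013023e+02]
wrist [321.63233547 231.84878634]
side [428.02360849 163.08854157]
top [459.27858785 279.92758389]
```

View pics/side6.png

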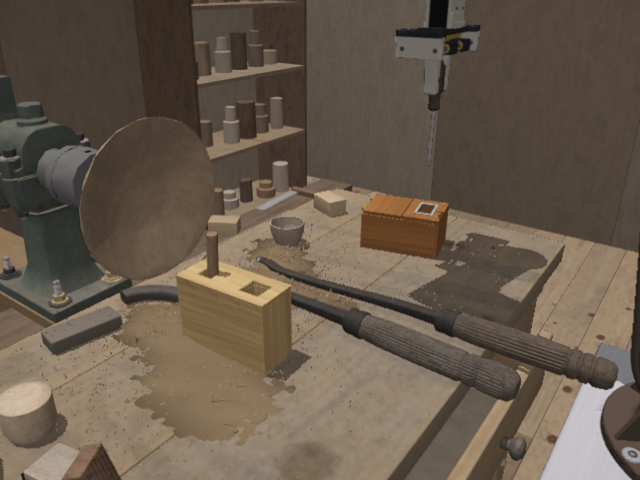

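View pics/top6.png

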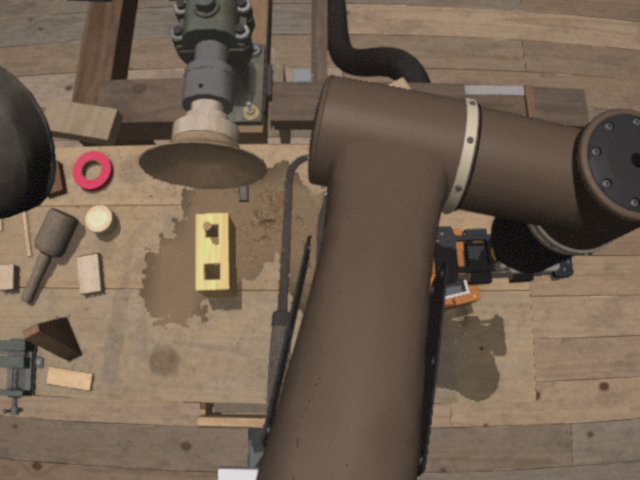

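View pics/wrist6.png

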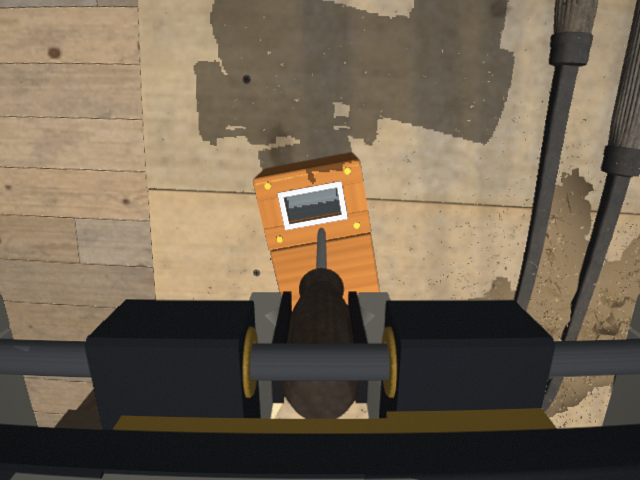

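Tip is at about (430,165) in the side view and (322,229) in the wrist view, within 3 px of prediction. I'll enlarge to get tip offset.

```bash
python3 - <<'E'
import cv2
a=cv2.resize(cv2.imread("pics/side6.png")[80:180,400:470],None,fx=5,fy=5,interpolation=cv2.INTER_CUBIC)
b=cv2.resize(cv2.imread("pics/wrist6.png")[170:300,260:380],None,fx=3.846,fy=3.846,interpolation=cv2.INTER_CUBIC)
b=cv2.copyMakeBorder(b,0,0,0,0,0)
cv2.imwrite("pics/c6.png",cv2.hconcat([a,b[:500]])); print(a.shape,b.shape)
E
```

```text
(500, 350, 3) (500, 462, 3)
```

View pics/c6.png

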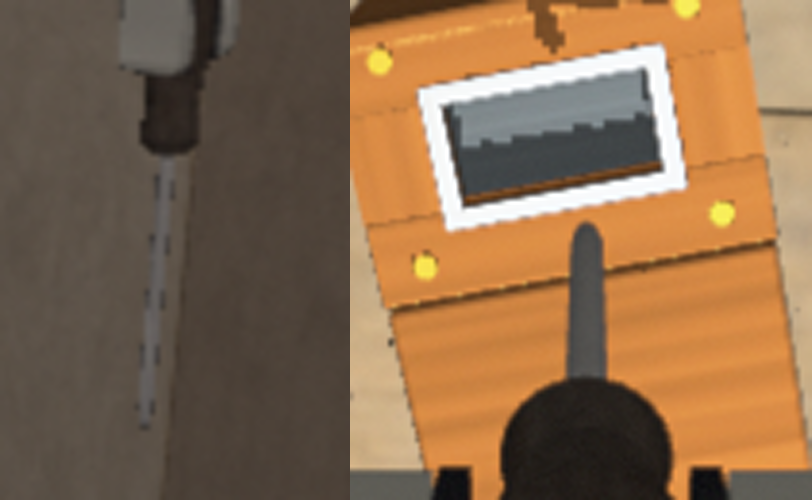

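```bash
python3 - <<'E'
from h import *
import pickle
np.set_printoptions(precision=4,suppress=True)
D=pickle.load(open("d6.pkl","rb"));W=D["wrist"];S=D["side"]
t=tri([(W,(321.3,228)),(S,(429,165.3))]);print("tip",t)
C=[onz(W,cr(260,170,3.846,*p),.08) for p in [(69,90),(313,44),(337,187),(97,230)]];print(np.array(C),np.mean(C,0))
o=[];import time
print(ctrl.get_obs()["tool_pos"],ctrl.get_obs()["tool_pos"])
E
```

```text
tip [ 0.504  -0.2945  0.1683]
[[ 0.4962 -0.335   0.08  ]
 [ 0.4822 -0.2771  0.08  ]
 [ 0.5169 -0.269   0.08  ]
 [ 0.5307 -0.3274  0.08  ]] [ 0.5065 -0.3021  0.08  ]
[ 0.5059 -0.2942  0.3192] [ 0.5059 -0.2942  0.3192]
```

```bash
python3 -m handwheel '[[-0.002,-0.0086,0,0,0,0],[-0.002,-0.0086,0.03,0,0,0],[-0.002,-0.0086,0.06,0,0,0],[-0.002,-0.0086,0.06,0,0,0],[-0.002,-0.0086,0.06,0,0,0]]'
python3 - <<'E'
from h import *
D={}
for n in ["wrist","side"]:
    s=D[n]=ctrl.snapshot(n); cv2.imwrite(f"pics/{n}7.png",s["img"])
o=ctrl.get_obs();print(o["tool_pos"],o["orientation"],o["force"])
a=cv2.resize(cv2.imread("pics/side7.png")[130:240,390:460],None,fx=5,fy=5,interpolation=cv2.INTER_CUBIC)
b=cv2.resize(cv2.imread("pics/wrist7.png")[170:313,260:370],None,fx=3.846,fy=3.846,interpolation=cv2.INTER_CUBIC)
cv2.imwrite("pics/c7.png",cv2.hconcat([a[:549],b[:549]]))
E
```

```text
clock: 8.43
tool_pos: [0.5091, -0.3037, 0.2607]
orientation: [-179.9, 0.0, -177.0]
force: [-0.4, 0.2, -0.0]
opening: 0.0234
[ 0.50914165 -0.30371125  0.26095655] [-1.79905671e+02  8.04303076e-02 -1.77059640e+02] [ 0.15217988  0.1571808  -0.36382929]
```

View pics/c7.png

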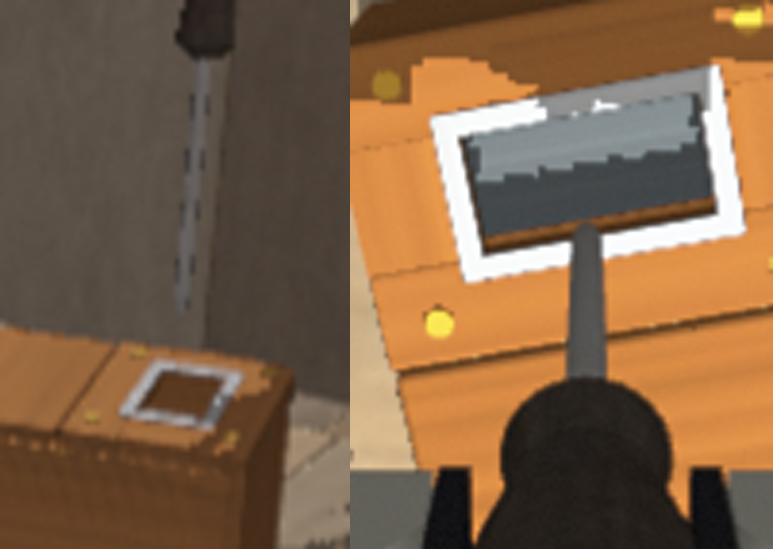

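```bash
python3 - <<'E'
from h import *
np.set_printoptions(precision=4,suppress=True)
W=ctrl.snapshot("wrist");S=ctrl.snapshot("side")
t=tri([(W,cr(260,170,3.846,586-350,224)),(S,cr(390,130,5,183,308))]);print("tip",t)
C=[onz(W,cr(260,170,3.846,*p),.08) for p in [(81,117),(366,66),(394,232),(117,283)]];print(np.mean(C,0))
C=[onz(S,cr(390,130,5,*p),.08) for p in [(118,412),(156,360),(244,373),(212,428)]];print(np.mean(C,0))
print(ctrl.get_obs()["tool_pos"])
E
```

```text
tip [ 0.5083 -0.3029  0.1141]
[ 0.5069 -0.3023  0.08  ]
[ 0.5059 -0.3035  0.08  ]
[ 0.5088 -0.3036  0.2606]
```

The tip sits within 2 mm of the slot centre in both views, so I'll lower it into the slot.

```bash
python3 -m handwheel '[[0.001,0,0.02,0,0,0],[0.0015,0,0.04,0,0,0],[0.0015,0,0.055,0,0,0],[0.0015,0,0.055,0,0,0]]'
python3 -m handwheel '[[0,0,0.006,0,0,0],[0,0,0.012,0,0,0],[0,0,0.015,0,0,0],[0,0,0.015,0,0,0]]'
```

```text
clock: 9.12
tool_pos: [0.5063, -0.3035, 0.2035]
orientation: [-180.0, -0.1, -177.1]
force: [0.3, 0.5, 0.4]
opening: 0.0232
clock: 9.62
tool_pos: [0.5071, -0.3038, 0.1896]
orientation: [-179.9, -0.0, -177.1]
force: [1.0, -0.2, 2.2]
opening: 0.0229
```

```bash
python3 -m handwheel '[[0,0,0.003,0,0,0],[0,0,0.006,0,0,0],[0,0,0.006,0,0,0]]'
python3 -m handwheel '[[0,0,0.002,0,0,0],[0,0,0.003,0,0,0],[0,0,0.003,0,0,0]]'
python3 - <<'E'
from h import *
s=ctrl.snapshot("side"); cv2.imwrite("pics/s8.png",cv2.resize(s["img"][100:270,340:480],None,fx=3.5,fy=3.5,interpolation=cv2.INTER_CUBIC))
E
```

```text
clock: 10.0
tool_pos: [0.5068, -0.3037, 0.183]
orientation: [-180.0, -0.0, -177.1]
force: [1.3, -0.6, 2.4]
opening: 0.0234
clock: 10.38
tool_pos: [0.5068, -0.3036, 0.1802]
orientation: [-180.0, -0.0, -177.1]
force: [1.5, -0.7, 2.6]
opening: 0.0229
```

View pics/s8.png

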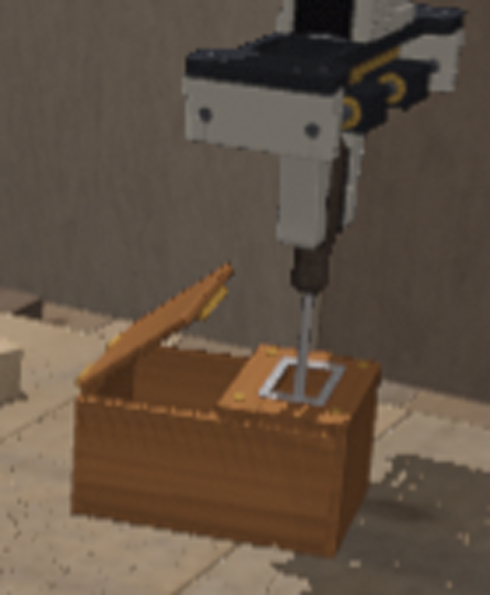

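The lid is well open (front edge at crop (230,268)), and the stop isn't felt yet. I'll keep pressing in small steps.

```bash
python3 -m handwheel '[[0,0,0.002,0,0,0],[0,0,0.002,0,0,0],[0,0,0.002,0,0,0]]'
python3 -m handwheel '[[0,0,0.001,0,0,0],[0,0,0.002,0,0,0],[0,0,0.002,0,0,0]]'
```

```text
clock: 10.8
tool_pos: [0.5073, -0.3039, 0.1794]
orientation: [-179.9, 0.0, -177.1]
force: [0.2, 0.2, 10.2]
opening: 0.0232
clock: 11.18
tool_pos: [0.5079, -0.3042, 0.1789]
orientation: [-179.9, 0.1, -177.0]
force: [-1.4, 2.5, 18.7]
opening: 0.0232
```

```bash
python3 -m handwheel '[[0,0,0.001,0,0,0],[0,0,0.001,0,0,0]]'
python3 - <<'E'
from h import *
s=ctrl.snapshot("side"); cv2.imwrite("pics/s9.png",cv2.resize(s["img"][100:270,340:480],None,fx=3.5,fy=3.5,interpolation=cv2.INTER_CUBIC))
E
```

```text
clock: 11.42
tool_pos: [0.5082, -0.3044, 0.1787]
orientation: [-179.8, 0.2, -177.0]
force: [-1.9, 2.5, 22.2]
opening: 0.0236
```

View pics/s9.png

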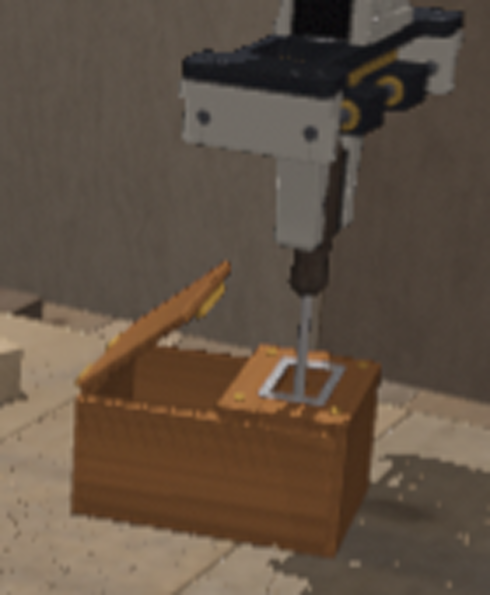

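The wrist force is 22 N with only about 5 N needed to move the tab, and the tip is at z≈0.032, so the tab is at its stop and the lid is open. Withdrawing straight up.

```bash
python3 -m handwheel '[[0,0,-0.02,0,0,0],[0,0,-0.05,0,0,0],[0,0,-0.08,0,0,0],[0,0,-0.11,0,0,0],[0,0,-0.14,0,0,0],[0,0,-0.147,0,0,0]]'
python3 -m handwheel '[[0,0,0,0,0,0],[0,0,0,0,0,0]]'
python3 - <<'E'
from h import *
import pickle
D={}
for n in ["wrist","side","top"]:
    s=D[n]=ctrl.snapshot(n); cv2.imwrite(f"pics/{n}10.png",s["img"])
pickle.dump(D,open("d10.pkl","wb"))
rows([[.531,.1605,.325,180,0,-177.1]])
a=cv2.resize(cv2.imread("pics/side10.png")[80:270,350:470],None,fx=3,fy=3,interpolation=cv2.INTER_CUBIC)
b=cv2.resize(cv2.imread("pics/wrist10.png")[150:340,260:380],None,fx=3,fy=3,interpolation=cv2.INTER_CUBIC)
cv2.imwrite("pics/c10.png",cv2.hconcat([a,b]))
E
```

```text
clock: 12.22
tool_pos: [0.5068, -0.3034, 0.3233]
orientation: [-180.0, 0.0, -177.1]
force: [0.3, 0.8, -0.9]
opening: 0.0232
clock: 12.48
tool_pos: [0.5062, -0.3032, 0.3205]
orientation: [180.0, -0.2, -177.1]
force: [0.8, 0.0, -1.3]
opening: 0.0232
[-0.048, 0.462, -0.0039, 0.0001, -0.0025, 0.0001]
```

View pics/c10.png

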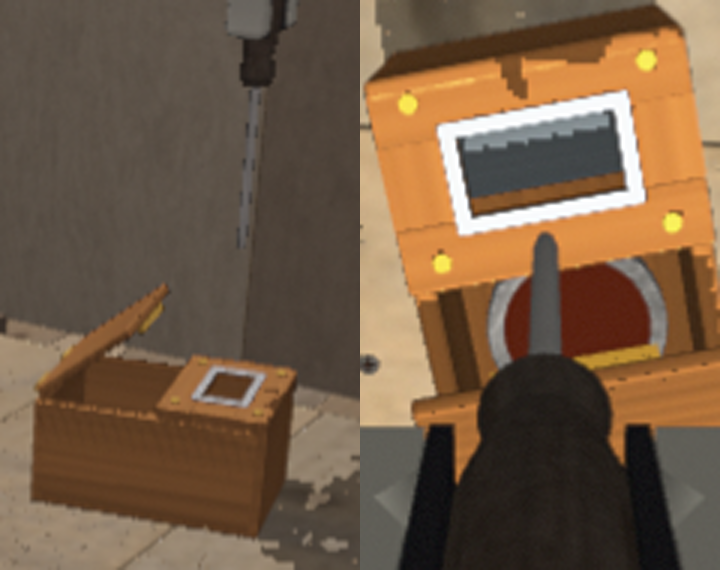

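```bash
python3 - <<'E'
from h import *
import pickle
D=pickle.load(open("d10.pkl","rb"))
c,s=np.cos(np.radians(13.6)),np.sin(np.radians(13.6)); Rz=np.array([[c,-s],[s,c]]); O=np.array([.5065,-.303])-Rz@[-.04,0]
for a in (.6,.65,.7):
  for y in (-.05,.05):
    q=O+Rz@[.075-.08*np.cos(a),y]; u=proj(D["side"],[*q,.08+.08*np.sin(a)]); print(a,y,(u-[350,80])*3)
t=tri([(D["wrist"],cr(260,150,3,545-360,236)),(D["side"],cr(350,80,3,242,246))]);print(t,ctrl.get_obs()["tool_pos"])
E
```

```text
0.6 -0.05 [175.63484383 285.34614324]
0.6 0.05 [137.2208189  332.25357318]
0.65 -0.05 [172.52404344 280.26137595]
0.65 0.05 [133.83716455 326.77834469]
0.7 -0.05 [169.16301018 275.31751007]
0.7 0.05 [130.18634309 321.45057533]
[ 0.50489155 -0.30177935  0.17324968] [ 0.50652906 -0.30337273  0.3211914 ]
```

```bash
python3 - <<'E'
from h import *
import pickle
D=pickle.load(open("d10.pkl","rb"));S=D["side"]
c,s=np.cos(np.radians(13.6)),np.sin(np.radians(13.6)); Rz=np.array([[c,-s],[s,c]]); O=np.array([.5065,-.303])-Rz@[-.04,0]
f=lambda x,y,z:(np.array(proj(S,[*(O+Rz@[x,y]),z]))-[355,160]+.5)*7-.5
im=cv2.resize(S["img"][160:260,355:455],None,fx=7,fy=7,interpolation=cv2.INTER_CUBIC);im=np.clip(im*1.8,0,255).astype("uint8")[:595]
def pl(P,col): cv2.polylines(im,[np.round(np.array([f(*p) for p in P])).astype(int)],True,col,1)
pl([(-.075,-.05,.08),(-.075,.05,.08),(-.005,.05,.08),(-.005,-.05,.08)],(255,255,255))
for a,col in ((.6,(0,0,255)),(.7,(0,255,0))):
    x,z=.075-.08*np.cos(a),.08+.08*np.sin(a); pl([(.075,-.05,.08),(.075,.05,.08),(x,.05,z),(x,-.05,z)],col)
cv2.imwrite("pics/lid.png",im)
E
```

```text
(no output)
```

View pics/lid.png

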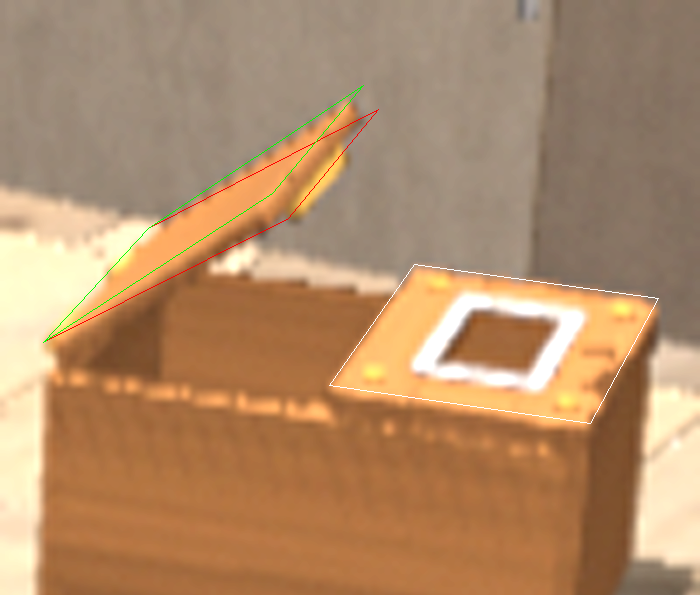

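The lid outline runs parallel to the 0.7 rad outline, so it is fully open, and it stays open after withdrawal. Now back to the block.

```bash
python3 -m handwheel '[[-0.003,0.05,-0.004,0,0,0],[-0.01,0.11,-0.004,0,0,0],[-0.015,0.17,-0.004,0,0,0],[-0.02,0.23,-0.004,0,0,0],[-0.03,0.29,-0.004,0,0,0],[-0.035,0.35,-0.004,0,0,0],[-0.043,0.41,-0.004,0,0,0],[-0.049,0.461,-0.004,0,0,0]]'
python3 -m handwheel '[[0,0,0,0,0,0],[0,0,0,0,0,0],[0,0,0,0,0,0]]'
python3 - <<'E'
from h import *
import pickle
D={}
for n in ["wrist","side","top"]:
    s=D[n]=ctrl.snapshot(n); cv2.imwrite(f"pics/{n}11.png",s["img"])
pickle.dump(D,open("d11.pkl","wb"))
a=cv2.resize(cv2.imread("pics/side11.png")[140:310,210:310],None,fx=3.5,fy=3.5,interpolation=cv2.INTER_CUBIC)
b=cv2.resize(cv2.imread("pics/wrist11.png")[140:310,260:380],None,fx=3.5,fy=3.5,interpolation=cv2.INTER_CUBIC)
cv2.imwrite("pics/c11.png",cv2.hconcat([a,b]))
rows([[.532,.160,.325,180,0,-177.1]]); print(ctrl.get_obs()["tool_pos"])
E
```

```text
clock: 13.62
tool_pos: [0.5321, 0.1616, 0.3257]
orientation: [-180.0, -0.1, -177.0]
force: [0.8, 0.4, -1.7]
opening: 0.0237
clock: 14.0
tool_pos: [0.5323, 0.1584, 0.326]
orientation: [-180.0, -0.1, -177.1]
force: [0.2, -1.0, 0.4]
opening: 0.0231
[0.0004, 0.0016, 0.0012, -0.0004, -0.0005, -0.0012]
[0.53245302 0.15844498 0.32617376]
```

View pics/c11.png

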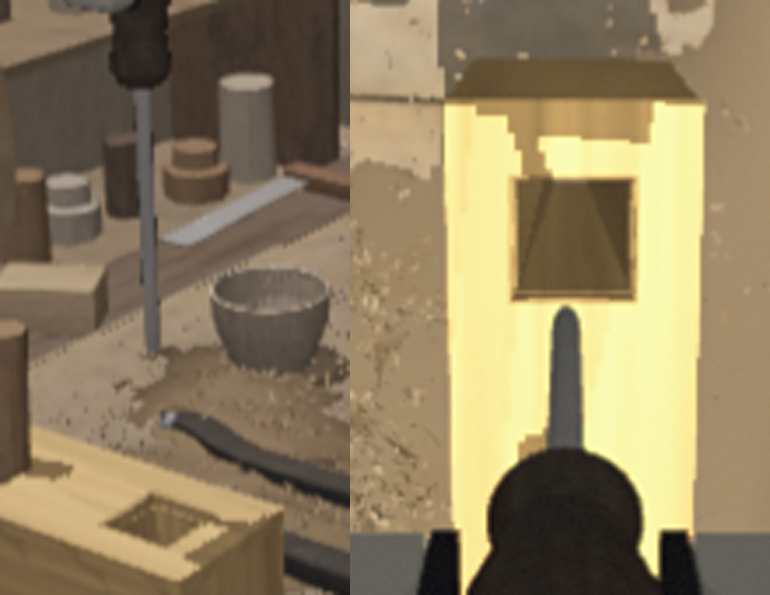

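```bash
python3 - <<'E'
from h import *
import pickle
np.set_printoptions(precision=4,suppress=True)
D=pickle.load(open("d11.pkl","rb"));W=D["wrist"];S=D["side"]
w=lambda u,v:cr(260,140,3.5,u-350,v);s=lambda u,v:cr(210,140,3.5,u,v)
print("tip",tri([(W,w(566,310)),(S,s(152,351))]))
C=[onz(W,w(*p),.11) for p in [(512,178),(635,178),(637,298),(512,298)]];print(np.array(C),np.mean(C,0))
print("S",[onz(S,s(*p),.11) for p in [(105,522),(150,495),(180,548)]])
E
```

```text
tip [0.5321 0.16   0.1776]
[[0.5165 0.1456 0.11  ]
 [0.5149 0.1761 0.11  ]
 [0.5456 0.1787 0.11  ]
 [0.5472 0.1469 0.11  ]] [0.531  0.1618 0.11  ]
S [array([0.5454, 0.1767, 0.11  ]), array([0.5457, 0.1511, 0.11  ]), array([0.5102, 0.1748, 0.11  ])]
```

```bash
python3 -m handwheel '[[0.001,0.0015,0.02,0,0,0],[0.001,0.0015,0.05,0,0,0],[0.001,0.0015,0.08,0,0,0],[0.001,0.0015,0.11,0,0,0],[0.001,0.0015,0.13,0,0,0],[0.001,0.0015,0.13,0,0,0]]'
python3 -m handwheel '[[0,0,0.015,0,0,0],[0,0,0.025,0,0,0],[0,0,0.03,0,0,0],[0,0,0.03,0,0,0]]'
```

```text
clock: 14.9
tool_pos: [0.5305, 0.1597, 0.1948]
orientation: [-179.9, -0.2, -177.1]
force: [-0.7, 0.2, -0.1]
opening: 0.0234
clock: 15.4
tool_pos: [0.5311, 0.1606, 0.1657]
orientation: [-179.9, -0.1, -177.1]
force: [-0.4, -0.9, -0.2]
opening: 0.0235
```

Tip about 18 mm above the bench with no side force.

```bash
python3 -m handwheel '[[0,0,0.006,0,0,0],[0,0,0.012,0,0,0],[0,0,0.014,0,0,0],[0,0,0.014,0,0,0]]'
python3 -m handwheel '[[0,0,0.002,0,0,0],[0,0,0.003,0,0,0],[0,0,0.003,0,0,0]]'
python3 - <<'E'
from h import *
for n in ["wrist","side"]:
    s=ctrl.snapshot(n); cv2.imwrite(f"pics/{n}12.png",s["img"])
a=cv2.imread("pics/side12.png")[150:380,150:330];b=cv2.imread("pics/wrist12.png")[150:380,220:420]
cv2.imwrite("pics/c12.png",cv2.resize(cv2.hconcat([a,b]),None,fx=2,fy=2))
E
```

```text
clock: 15.9
tool_pos: [0.5311, 0.1606, 0.1518]
orientation: [-180.0, -0.1, -177.1]
force: [0.3, -0.3, -0.6]
opening: 0.0237
clock: 16.27
tool_pos: [0.5311, 0.1607, 0.1489]
orientation: [-180.0, -0.1, -177.1]
force: [0.4, 0.0, -0.4]
opening: 0.0234
```

View pics/c12.png

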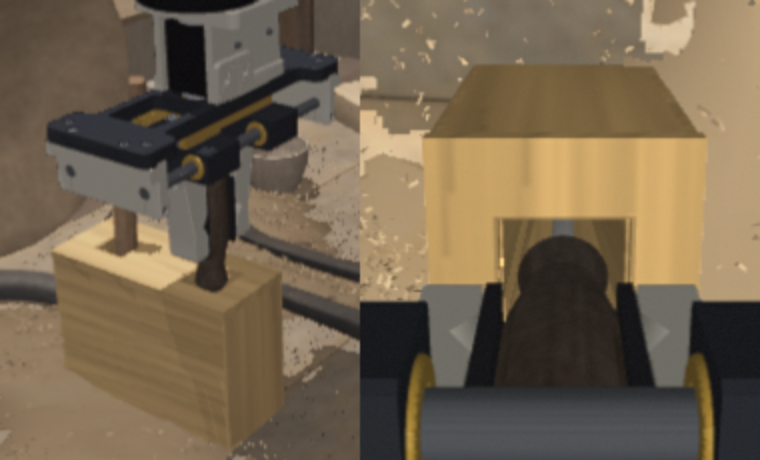

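The handle's foot is centred in the hole mouth (crop (563,265)) and the dowel is standing. I'll go down by millimetres until the tip touches.

```bash
python3 -m handwheel '[[0,0,0.001,0,0,0],[0,0,0.002,0,0,0],[0,0,0.002,0,0,0]]'
python3 -m handwheel '[[0,0,0.001,0,0,0],[0,0,0.0015,0,0,0],[0,0,0.0015,0,0,0]]'
```

```text
clock: 16.75
tool_pos: [0.5316, 0.1608, 0.1476]
orientation: [-180.0, 0.0, -177.1]
force: [-0.1, 0.4, 4.5]
opening: 0.0232
clock: 17.12
tool_pos: [0.5322, 0.161, 0.1472]
orientation: [-180.0, 0.1, -177.0]
force: [-1.7, -0.8, 11.9]
opening: 0.0232
```

The tip is on the bench (12 N). I'll relax the push, then open.

```bash
python3 -m handwheel '[[0,0,-0.002,0,0,0],[0,0,-0.002,0,0,0],[0,0,-0.002,0,0,0]]'
python3 -m handwheel '[[0,0,0,0,0,0],[0,0,0,0,0,0],[0,0,0,0,0,0],[0,0,0,0,0,0],[0,0,0,0,0,0],[0,0,0,0,0,0]]' -1
python3 - <<'E'
from h import *
for n in ["wrist","side"]:
    s=ctrl.snapshot(n); cv2.imwrite(f"pics/{n}13.png",s["img"])
a=cv2.imread("pics/side13.png")[150:380,150:330];b=cv2.imread("pics/wrist13.png")[150:380,220:420]
cv2.imwrite("pics/c13.png",cv2.resize(cv2.hconcat([a,b]),None,fx=2,fy=2))
E
```

```text
clock: 17.5
tool_pos: [0.5314, 0.1608, 0.1477]
orientation: [-180.0, -0.0, -177.1]
force: [0.5, -0.2, 4.1]
opening: 0.0234
clock: 18.25
tool_pos: [0.5312, 0.1607, 0.1475]
orientation: [-180.0, -0.0, -177.1]
force: [-0.6, 0.5, 0.9]
opening: 0.0781
```

View pics/c13.png

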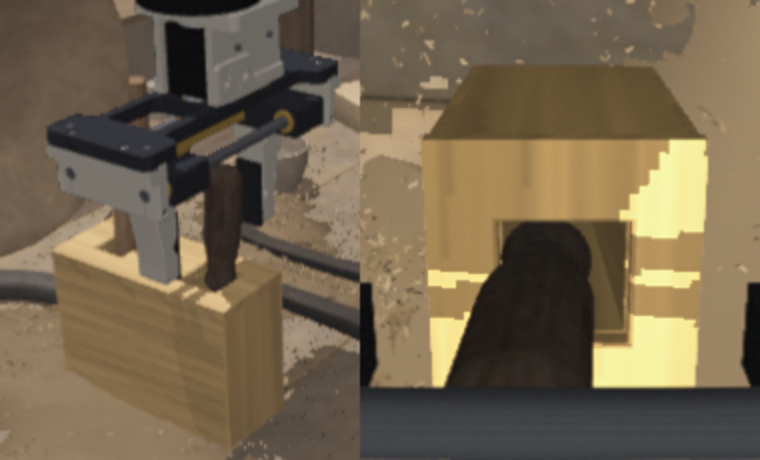

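The screwdriver is released and leaning slightly in its hole. It's clear of both fingers, so I'll withdraw straight up.

```bash
python3 -m handwheel '[[0,0,-0.01,0,0,0],[0,0,-0.04,0,0,0],[0,0,-0.08,0,0,0],[0,0,-0.12,0,0,0],[0,0,-0.16,0,0,0],[0,0,-0.19,0,0,0],[0,0,-0.19,0,0,0]]'
python3 -m handwheel '[[0.02,-0.06,0,0,0,0],[0.02,-0.12,0,0,0,0],[0.02,-0.18,0,0,0,0],[0.02,-0.2,0,0,0,0],[0.02,-0.2,0,0,0,0],[0.02,-0.2,0,0,0,0]]'
python3 - <<'E'
from h import *
for n in ["wrist","side","top"]:
    s=ctrl.snapshot(n); cv2.imwrite(f"pics/{n}14.png",s["img"])
a=cv2.resize(cv2.imread("pics/top14.png")[195:305,180:260],None,fx=4,fy=4,interpolation=cv2.INTER_CUBIC)
b=cv2.resize(cv2.imread("pics/side14.png")[220:330,165:275],None,fx=4,fy=4,interpolation=cv2.INTER_CUBIC)
cv2.imwrite("pics/c14.png",cv2.hconcat([a,b]))
E
```

```text
clock: 19.23
tool_pos: [0.5323, 0.1611, 0.3411]
orientation: [179.9, 0.3, -177.1]
force: [0.5, -1.0, 0.2]
opening: 0.0876
clock: 19.98
tool_pos: [0.5213, -0.0396, 0.3374]
orientation: [-180.0, -0.1, -177.1]
force: [0.4, 0.7, 1.0]
opening: 0.0876
```

View pics/side14.png

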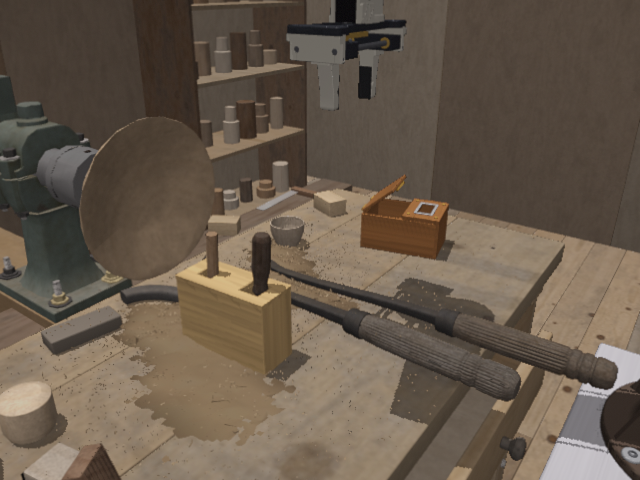

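View pics/c14.png

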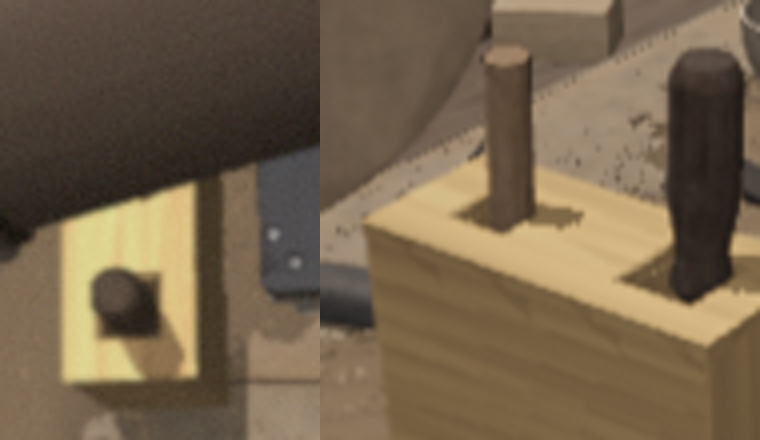

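The screwdriver stands in its hole as at the start, the dowel is standing, the lid is open and the robot is clear of everything. Handing in.

```bash
python3 - <<'E'
from plant import ctrl
print(ctrl.close_job(), ctrl.get_obs()["clock"])
E
```

```text
the job is handed in; nothing more can be done
the job is handed in; nothing more can be done
```

The job is done and handed in at about 20 s on the robot's clock, against the 54 s limit.

I took the screwdriver out of the block and pushed its blade through the slot until the tab met its stop. I then lowered it back into its own hole until the tip touched the bench, let go and moved the arm clear.

**Latch:** at the stop the tip was at about z = 32 mm and the wrist read 22 N. In the pictures the lid's edges run parallel to the outline expected at 0.7 rad, though the lid sits slightly below that outline. I put that down to the 2 mm calibration error. The lid stayed open after the blade came out.

**Last pictures:** the screwdriver stands blade down in its hole, leaning a few degrees much as it did at the start. The dowel is still in its hole and the lid is open.

No check failed. The wrist readings I saw peaked at 22 N while pressing the tab, well under the limit, and at 12 N when the tip touched the bench.

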